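Hang the orange pipette on the rotating pipette carousel

TASK

Turn the pipette carousel by the black knob on its top until its one empty fork stands over the yellow pointer at the front of the foot. Then take the orange pipette out of its rest and hang it upright by its flange in that empty fork, leaving the fork over the pointer. Leave the green pipette and the blue bottle where they are.

Things in the scene. Friction and masses are not known exactly. Their poses are not given: they have to be found in the camera images.
- knob (a point): Black round upright crank knob on top of the carousel, 16 mm in diameter; the point is on its centre line, 17 mm below its top, 29 mm above the crank arm. It is 40 mm from the carousel's axis, straight opposite the empty fork, spins freely on its pin, and circles the axis at constant height as the carousel turns. Its top is about 70 mm higher than the hung pipettes.
- axis (a point): Point on the carousel's upright turning axis, level with the forks' top (135 mm above the bench). The carousel: a fixed white foot 124 mm wide; on it turn a white disc and four white forks 90 degrees apart, reaching 121 mm from the axis. Three forks carry blue-flanged pipettes, fixed to them; one is empty.
- front_mark (a point): Point straight above the yellow pointer on the fixed foot, 85 mm from the axis, at the height of the forks' top surface: where the empty fork's seat has to come.
- free_fork (a point): Seat of the empty fork: middle of its slot, 85 mm from the axis, at the tines' top. Slot 27 mm wide between two tines 10 mm thick, open outwards, inner end 68 mm from the axis; lips 5 mm high at the tine ends, 115 to 121 mm from the axis. A stem enters from outside, towards the axis, flange above the lips, then is lowered: the flange rests on the tines inside the lips.
- carousel (a joint): Turning angle of the carousel in rad, counter-clockwise from above; 0 (or 6.283) with the empty fork exactly over the pointer. Starts between 1.0 and 5.28, turns freely either way and through the back; stays where it is left (friction: about 3 N at the knob).
- orange_handle (a point): Loose pipette with orange flange and button (about 80 g): middle of its grey round handle (24 mm diameter, 50 mm long). Button top 38 mm above; flange (44 mm diameter, 5 mm thick) from 28 to 33 mm below; then a 14 mm stem down to 138 mm below. Starts upright, stem in a fixed white tubular rest (38 mm wide, 112 mm high), flange on its rim; lift straight up 110 mm to free it.
- green_handle (a point): A like pipette with green flange and green button in a like rest; the same point on it. Its top stands 183 mm above the bench and it may stand in the straight way from the orange one to the carousel: carry over it (stem end higher than that) or round it. The two may be in either rest. To be left alone.
- bottle_mid (a point): Screw-cap bottle with blue liquid and blue cap, 54 mm in diameter, 113 mm high, standing on the bench; a point on its axis 55 mm above its foot. To be left alone.

How it is judged:
By the outcome, as a careful person would: the job done as asked, in the order asked, and still so for the second after the job is handed in, with the robot touching nothing.
It also fails if it takes over 51 s, if anything falls off the work surface, if the arm or the gripper's body presses on something with over 40 N, if the wrist force passes 120 N, or if a joint passes its speed limit or range.

ROBOT

A 7-joint arm with a two-finger parallel gripper is mounted at the origin on a cart in front of the work surface, level with it; the furniture and walls round the work are solid. World frame = base frame: x ahead of the robot, y to its left, z up, the work surface at z = 0. Lengths are in m, angles in degrees, forces in N, time in s.
With the tool pointing down it reaches from about 0.425 to 0.875 m from the base axis. Payload 4.7 kg.
Tool frame: the origin (TCP) lies at the very end of the fingers, on their centre line; the grasp point (between the pads) lies 19 mm behind it; z points along the fingers, y is the line along which they close (so a half turn about z gives the same grasp; the last joint's range is limited). The gripper opens to 87 mm and grips with 3 to 60 N. Pads are 19 mm wide; open, the fingers measure 117 mm over their backs; the gripper's body (75 mm by 190 mm) begins 51 mm behind the grasp point.
Start: joints at [67.729, 18.392, -4.016, 83.108, 1.295, 78.541, -3.26], TCP at [0.255, -0.598, 0.223] pointing down, gripper open.
Joint ranges: [-163.93, 163.93], [-17.29, 119.83], [-79.2, 71.16], [3.27, 140.29], [-89.18, 269.18], [5.43, 117.66], [-154.24, 154.24]. Speed limits (degrees/s): [147.25, 147.25, 180, 180, 180, 180, 180].

INTERFACE

Orientations are given as [roll, pitch, yaw] about the fixed x, y, z axes, in that order (R = Rz(yaw) Ry(pitch) Rx(roll)).
In Python, from cell import telemetry, cams, env gives the robot as it stands.
- The arm moves only by the tool arm_command, never from a script. Its argument "series" is text: rows parted by semicolons, each of 5 numbers parted by spaces: the shift along the tool's x, y, z in mm, then the turn about the tool's z in rad, then the closure in counts, from 0 (fully open) to 255 (shut). A call has 1 to 20 rows; each row shifts and turns the commanded pose from where the row before left it, along the tool's axes as they then stand; what a row does not reach is not made up. A row lasts 1/12 s, in which the tool goes at most 41.7 mm and 7.16 degrees, less where a joint would pass 70% of its speed; a pose out of reach is approached as far as the arm can. A call is refused whole if a number of a shift passes 41.7 or a number of a turn 0.125, either way. A call with a gripper value outside its range is refused whole. The fingers move at their own pace and stop on an object; "squeeze" is the grip in N (left out, the last holds). Time passes only in rows, so rows that do not move let the fingers close. It gives the time, the measured TCP pose, the force, the opening and the grip force at its end, in the units of the state.
- telemetry.get_obs(): the state, without advancing time (a new reading comes with each control period).
- cams.read_camera(name): name is "scene" or "top"; returns the picture (384x512x3 uint8, blue, green, red); there is no depth.
- cams.calibration(name): a dict with "K" (3x3 intrinsics, pixels), "origin" and "rotation" of the camera in the world. Camera axes: x right, y down, z forward; pixel columns grow to the right and rows downward; lengths in m; the calibration is good to about 2 mm. A picture is of the moment at which its call begins. calibration takes no time and is no camera call.
- env.sign_off(): hands the job in; it is judged then, once.
The state is a dict: "time_s": time; "qpos": joint angles; "joint_velocities": joint speeds; "effort": joint torques, N m; "tool_pos": TCP position; "tool_rot": TCP orientation; "force": force on the tool from outside, world axes, zero at the start; "wrist_torque": the same for the moment, N m; "grip_width": finger opening in m; "grasp_force": force on a finger pad.
Only numpy, scipy, OpenCV 4.12 (cv2) and the standard library are available. Lean on these libraries where they do the work, as an engineer would, in place of code of your own. Each camera call takes 0.05 s, during which the arm holds its last target. There are 200 camera calls.

## Working session

There is one attempt and no reset: what is moved stays moved. The work goes in short steps, Python scripts to look and compute and a tool call to move; the robot and the scene stay as the last step left them, time stands still between calls to the robot, and variables do not carry over. Pictures are saved under pics/ and viewed, at most 13 in all, crops included, and the job is handed in when it is done.

Besides the shell and the picture viewer there is one more tool, called after "Emit:" by a JSON object that holds its "method" and its "body", one argument or row to a line. arm_command: Moves the arm, as the interface text tells. Its arguments: {"type":"object","properties":{"series":{"type":"string"},"squeeze":{"type":"number"}},"required":["series"]}

```bash
mkdir -p pics; python3 - <<'E'
from cell import telemetry,cams
import cv2
for n in ("scene","top"):
    im=cams.read_camera(n); cv2.imwrite(f"pics/{n}0.png",im)
    c=cams.calibration(n); print(n,c)
print(telemetry.get_obs())
E
```

```text
scene {'K': array([[472.09132747,   0.        , 254.05233337],
       [  0.        , 472.09132747, 197.97345259],
       [  0.        ,   0.        ,   1.        ]]), 'origin': array([0.15258479, 0.45947321, 0.86485045]), 'rotation': array([-132.4300917 ,   -0.18320993, -148.56093669])}
top {'K': array([[390.95113939,   0.        , 257.63556298],
       [  0.        , 390.95113939, 190.27169516],
       [  0.        ,   0.        ,   1.        ]]), 'origin': array([ 0.38740298, -0.15151302,  1.03020067]), 'rotation': array([-170.74288851,   -0.72878805,  -91.41805073])}
{'time_s': 0.1, 'qpos': array([67.72887518, 18.43441864, -4.01365513, 83.17019468,  1.29589077,
       78.53913567, -3.25905216]), 'joint_velocities': array([-0.0364417 , -0.10336732, -0.00971733, -0.10018339, -0.03589356,
        0.04118684, -0.0759844 ]), 'effort': array([-8.39272270e-04, -4.92575490e+01, -4.06215470e-01, -3.13399994e+01,
       -6.41113752e-02,  3.94773111e-02,  1.21692628e-04]), 'tool_pos': array([ 0.25453356, -0.59754504,  0.22155508]), 'tool_rot': array([-1.79901525e+02,  6.95156736e-03,  2.30801209e+01]), 'force': array([-0.08884786, -0.32934827, -0.08817372]), 'wrist_torque': array([0.01926279, 0.04486074, 0.02838476]), 'grasp_force': 0.0, 'grip_width': 0.08694113240490055}
```

View pics/scene0.png

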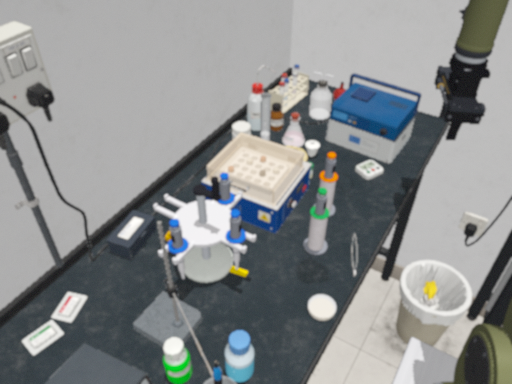

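View pics/top0.png

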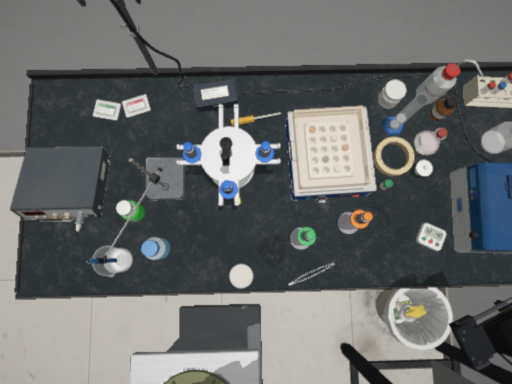

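```bash
cat > h.py <<'E'
import numpy as np,cv2
from scipy.spatial.transform import Rotation as R
from cell import cams,telemetry
C={n:cams.calibration(n) for n in("scene","top")}
def ray(n,p):
    c=C[n]; d=R.from_euler('xyz',c['rotation'],degrees=True).as_matrix()@np.linalg.inv(c['K'])@[p[0],p[1],1]
    return c['origin'],d/np.linalg.norm(d)
def onz(n,p,z):
    o,d=ray(n,p); return o+d*(z-o[2])/d[2]
def proj(n,P):
    c=C[n]; q=c['K']@(R.from_euler('xyz',c['rotation'],degrees=True).as_matrix().T@(np.array(P)-c['origin'])); return q[:2]/q[2]
def tri(p,q):
    o1,d1=ray("scene",p);o2,d2=ray("top",q)
    t=np.linalg.lstsq(np.c_[d1,-d2],o2-o1,rcond=None)[0]
    a,b=o1+d1*t[0],o2+d2*t[1]; return (a+b)/2,np.linalg.norm(a-b)
def blobs(im,lo,hi,amin=15):
    m=cv2.inRange(cv2.cvtColor(im,cv2.COLOR_BGR2HSV),lo,hi)
    n,l,s,c=cv2.connectedComponentsWithStats(m)
    return [(c[i].round(1).tolist(),s[i].tolist()) for i in range(1,n) if s[i,4]>=amin]
E
python3 - <<'E'
from h import *
t=cv2.imread("pics/top0.png");s=cv2.imread("pics/scene0.png")
for n,im in(("top",t),("scene",s)):
    for k,lo,hi in(("orange",(5,150,120),(16,255,255)),("green",(50,120,60),(80,255,255)),("blue",(100,150,80),(120,255,255)),("yellow",(20,150,120),(32,255,255))):
        print(n,k,blobs(im,lo,hi))
a=cv2.resize(t[90:215,165:290],(500,500),interpolation=2);b=cv2.resize(s[150:300,140:270],(433,500),interpolation=2)
cv2.imwrite("pics/c.png",cv2.resize(np.hstack([a,b]),(800,429)))
E
```

```text
top orange [([357.7, 219.6], [351, 210, 18, 19, 146]), ([367.9, 216.0], [364, 212, 9, 9, 61])]
top green [([388.1, 183.0], [385, 180, 7, 7, 43]), ([138.9, 213.2], [131, 205, 14, 16, 120]), ([307.6, 232.4], [299, 227, 17, 14, 88])]
top blue [([502.2, 85.1], [500, 83, 5, 5, 19]), ([389.4, 128.4], [383, 118, 20, 17, 91]), ([265.0, 144.8], [262, 141, 8, 9, 57]), ([187.4, 145.7], [184, 142, 8, 9, 58]), ([192.0, 155.8], [183, 146, 17, 16, 102]), ([264.9, 155.2], [257, 148, 17, 13, 98]), ([494.5, 208.9], [478, 162, 34, 88, 2093]), ([226.3, 184.4], [222, 181, 9, 8, 50]), ([228.8, 192.6], [220, 183, 17, 16, 100]), ([94.2, 260.8], [91, 259, 7, 4, 23])]
top yellow [([246.1, 119.5], [239, 116, 15, 8, 84])]
scene orange [([276.3, 115.0], [272, 112, 10, 7, 56]), ([331.7, 154.2], [327, 151, 10, 8, 24]), ([328.1, 175.9], [319, 171, 19, 10, 51])]
scene green [([321.5, 190.7], [318, 188, 8, 7, 44]), ([318.4, 213.4], [309, 207, 20, 12, 114]), ([178.1, 370.7], [162, 350, 31, 34, 416])]
scene blue [([374.0, 112.1], [331, 84, 86, 56, 2468]), ([305.4, 178.8], [302, 173, 6, 11, 39]), ([223.8, 176.0], [221, 174, 6, 5, 27]), ([208.2, 187.3], [204, 185, 8, 5, 20]), ([296.1, 194.9], [291, 189, 12, 11, 63]), ([226.6, 199.9], [218, 194, 16, 10, 62]), ([259.1, 214.5], [232, 199, 59, 33, 811]), ([173.2, 222.9], [169, 220, 9, 7, 56]), ([236.8, 237.2], [227, 229, 18, 14, 120]), ([176.8, 247.2], [168, 240, 19, 14, 124]), ([217.0, 373.6], [214, 367, 8, 14, 83])]
scene yellow [([167.6, 235.6], [165, 231, 6, 10, 40]), ([239.1, 271.5], [230, 266, 18, 11, 117]), ([430.1, 288.9], [424, 282, 12, 16, 132])]
```

View pics/c.png

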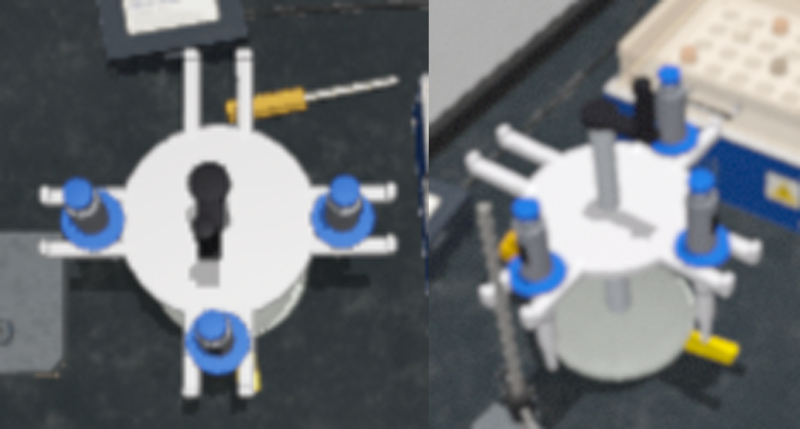

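```bash
python3 - <<'E'
from h import *
f=lambda u,v:(165+u/3.43-.4,90+v/3.43-.4)
T=[onz("top",f(*p),.14)[:2] for p in((191,53),(244,53),(45,193),(45,247),(191,392),(245,392),(391,190),(391,246))]
m=[(T[i]+T[i+1])/2 for i in(0,2,4,6)]
print("tips",np.round(m,4),"axis",np.mean(m,0),(m[0]+m[2])/2,(m[1]+m[3])/2)
ax=np.mean(m,0); a=[np.degrees(np.arctan2(*(p-ax)[::-1])) for p in m];print("angles",a,[np.linalg.norm(p-ax) for p in m])
print("ptr tri",tri((239,271.5),f(257,382)), "onz", [onz("scene",(239,271.5),z) for z in(.0,.01,.02)],onz("top",f(257,382),.01))
g=lambda u,v:(140+(u-429)/ (800/933)*130/433-.4,150+v/(800/933)*150/500-.4)
print("ptr tip/near", [onz("scene",g(*p),.01) for p in((736,350),(690,342))])
print("knob",tri(g(645,85),f(208,185)), [onz("top",f(209,178),z) for z in(.2,.22,.24)])
for n,s,t in(("orange",(331.7,153.5),(367.9,216)),("green",(321.5,190.7),(311,231.5))): print(n,tri(s,t),onz("scene",s,.18),onz("top",t,.183))
t=cv2.imread("pics/top0.png");s=cv2.imread("pics/scene0.png")
print("grn",proj("top",[*onz("scene",(321.5,190.7),.18)[:2],.18]))
b=cv2.resize(t[195:270,280:390],(500,341),interpolation=2);a=cv2.resize(s[140:260,290:350],(170,341),interpolation=2)
cv2.imwrite("pics/d.png",np.hstack([b,a]))
E
```

```text
tips [[ 0.7401 -0.1008]
 [ 0.6229  0.0181]
 [ 0.5021 -0.0981]
 [ 0.6193 -0.2178]] axis [ 0.62110465 -0.09961339] [ 0.62108976 -0.09942175] [ 0.62111954 -0.09980502]
angles [np.float64(-0.5477623384113037), np.float64(89.10599143315825), np.float64(179.26785577085113), np.float64(-90.87666907918616)] [np.float64(0.11897192540499997), np.float64(0.11776913292212571), np.float64(0.11900598435107139), np.float64(0.11815189829686606)]
ptr tri (array([ 0.53397576, -0.11692004,  0.0009913 ]), np.float64(0.014886079709718496)) onz [array([ 0.54159461, -0.11521041,  0.        ]), array([ 0.53709661, -0.10856552,  0.01      ]), array([ 0.53259861, -0.10192063,  0.02      ])] [ 0.5258956  -0.12026317  0.01      ]
ptr tip/near [array([ 0.52043119, -0.11691843,  0.01      ]), array([ 0.55635569, -0.104402  ,  0.01      ])]
knob (array([ 0.59806913, -0.10571289,  0.26578576]), np.float64(0.022185233900204458)) [array([ 0.63241723, -0.09768066,  0.2       ]), array([ 0.6265147 , -0.09897751,  0.22      ]), array([ 0.62061217, -0.10027436,  0.24      ])]
orange (array([ 0.462125  , -0.40333921,  0.18790735]), np.float64(0.0007608856836304984)) [ 0.46538448 -0.41356408  0.18      ] [ 0.46291761 -0.40466904  0.183     ]
green (array([ 0.43081061, -0.28030247,  0.17767746]), np.float64(0.0037212466426304164)) [ 0.4281376  -0.27846288  0.18      ] [ 0.4322695  -0.27884545  0.183     ]
grn [310.70895242 233.49536712]
```

View pics/d.png

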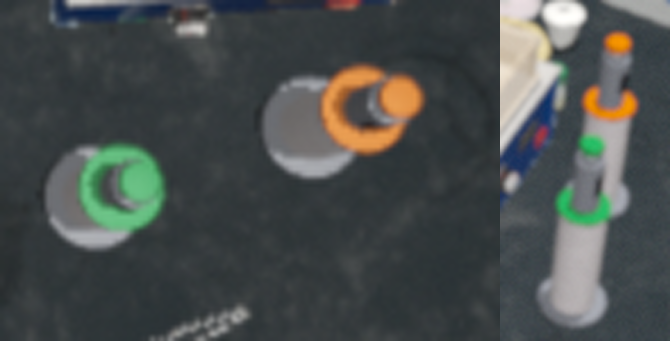

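Emit:
{"method": "arm_command", "body": {
  "series": "0 0 -20 0.08 0;0 0 -20 0.08 0;0 0 -20 0.08 0;0 0 -20 0.08 0;0 0 -20 0.083 0;0 0 0 0 0",
  "squeeze": 15
}}

```text
time_s: 0.6
tool_pos: [0.2554, -0.5993, 0.327]
tool_rot: [179.7, -0.2, -0.2]
force: [-0.4, -0.2, 0.3]
grip_width: 0.087
grasp_force: 0.0
```

```bash
python3 - <<'E'
from h import *
g=lambda u,v:(140+(u-429)/ (800/933)*130/433-.4,150+v/(800/933)*150/500-.4)
for z in(.27,.276): print(onz("scene",g(645,86),z))
for z in(.23,.259,.276): print(proj("scene",[.581,-.099,z]),proj("top",[.581,-.099,z]),g(645,86))
E
```

```text
[ 0.58237971 -0.10211968  0.27      ]
[ 0.57804455 -0.09645513  0.276     ]
[215.94870666 196.05499882] [225.46891816 161.12019738] (215.2311778290993, 179.68925)
[215.19024038 185.09277362] [224.48774599 157.76118352] (215.2311778290993, 179.68925)
[214.73052088 178.44837976] [223.87886359 155.67669263] (215.2311778290993, 179.68925)
```

Emit:
{"method": "arm_command", "body": {
  "series": "16.3 -25 0 0 0;16.3 -25 0 0 0;16.3 -25 0 0 0;16.3 -25 0 0 0;16.3 -25 0 0 0;16.3 -25 0 0 0;16.3 -25 0 0 0;16.3 -25 0 0 0;16.3 -25 0 0 0;16.3 -25 0 0 0;16.3 -25 0 0 0;16.3 -25 0 0 0;16.3 -25 0 0 0;16.3 -25 0 0 0;16.3 -25 0 0 0;16.3 -25 0 0 0;16.3 -25 0 0 0;16.3 -25 0 0 0;16.3 -25 0 0 0;16.3 -25 0 0 0"
}}

```text
time_s: 2.27
tool_pos: [0.5811, -0.0968, 0.3215]
tool_rot: [-180.0, 0.1, 0.1]
force: [0.0, 0.0, -0.6]
grip_width: 0.0872
grasp_force: 0.0
```

Emit:
{"method": "arm_command", "body": {
  "series": "0 0 0 0 0;0 0 0 0 0"
}}

```text
time_s: 2.43
tool_pos: [0.5811, -0.0955, 0.3212]
tool_rot: [-179.9, 0.1, 0.3]
force: [0.2, 0.3, 0.1]
grip_width: 0.0866
grasp_force: 0.0
```

Emit:
{"method": "arm_command", "body": {
  "series": "0 3 -0 0 0;0 0 20 0 0;0 0 20 0 0;0 0 20 0 0;0 0 19 0 0;0 0 0 0 0;0 0 0 0 255;0 0 0 0 255;0 0 0 0 255;0 0 0 0 255;0 0 0 0 255;0 0 0 0 255;0 0 0 0 255;0 0 0 0 255",
  "squeeze": 15
}}

```text
time_s: 3.6
tool_pos: [0.5809, -0.101, 0.2437]
tool_rot: [180.0, -0.0, -0.0]
force: [0.3, 0.1, 0.7]
grip_width: 0.0416
grasp_force: 0.0
```

Emit:
{"method": "arm_command", "body": {
  "series": "0 0 0 0 255;0 0 0 0 255"
}}

```text
time_s: 3.77
tool_pos: [0.5808, -0.101, 0.2435]
tool_rot: [180.0, 0.0, -0.0]
force: [0.5, -0.8, 0.2]
grip_width: 0.0281
grasp_force: 0.0
```

Emit:
{"method": "arm_command", "body": {
  "series": "0 0 0 0 255;0 0 0 0 255;0 0 0 0 255;0 0 0 0 255"
}}

```text
time_s: 4.1
tool_pos: [0.5809, -0.1, 0.2435]
tool_rot: [-179.9, 0.0, 0.0]
force: [0.5, 3.1, 0.3]
grip_width: 0.0153
grasp_force: 15.0
```

```bash
python3 - <<'E'
import numpy as np
# clockwise fork: knob from world angle ~182.1 decreasing to ~8 (fork 188)
ax=np.array([.621,-.0995]);k0=np.array([.5808,-.101])
a0=np.degrees(np.arctan2(*(k0-ax)[::-1]))%360;print(a0)
a=np.radians(np.linspace(a0,90,14)); b=np.radians(np.linspace(90,8,13))
a=np.r_[a,b[1:]];p=40*np.c_[np.cos(a),np.sin(a)]
d=np.diff(np.round(p,1),axis=0)
print(";".join(f"{x:.1f} {-y:.1f} 0 0 255" for x,y in d[:13]));print(";".join(f"{x:.1f} {-y:.1f} 0 0 255" for x,y in d[13:]))
E
```

```text
182.13691085375726
0.1 -5.0 0 0 255;0.8 -4.8 0 0 255;1.3 -4.8 0 0 255;1.9 -4.6 0 0 255;2.5 -4.3 0 0 255;2.9 -3.9 0 0 255;3.5 -3.6 0 0 255;3.8 -3.1 0 0 255;4.2 -2.6 0 0 255;4.5 -2.1 0 0 255;4.7 -1.5 0 0 255;4.9 -0.9 0 0 255;4.9 -0.3 0 0 255
4.8 0.3 0 0 255;4.7 0.8 0 0 255;4.5 1.4 0 0 255;4.4 2.0 0 0 255;4.1 2.4 0 0 255;3.7 2.9 0 0 255;3.4 3.3 0 0 255;3.0 3.8 0 0 255;2.6 4.0 0 0 255;2.0 4.3 0 0 255;1.5 4.6 0 0 255;0.9 4.6 0 0 255
```

Gripped. Turn the first quarter.

Emit:
{"method": "arm_command", "body": {
  "series": "0.1 -5.0 0 0 255;0.8 -4.8 0 0 255;1.3 -4.8 0 0 255;1.9 -4.6 0 0 255;2.5 -4.3 0 0 255;2.9 -3.9 0 0 255;3.5 -3.6 0 0 255;3.8 -3.1 0 0 255;4.2 -2.6 0 0 255;4.5 -2.1 0 0 255;4.7 -1.5 0 0 255;4.9 -0.9 0 0 255;4.9 -0.3 0 0 255"
}}

```text
time_s: 5.18
tool_pos: [0.6212, -0.0595, 0.2435]
tool_rot: [180.0, 0.0, -0.0]
force: [-4.4, -3.8, 2.8]
grip_width: 0.0155
grasp_force: 15.0
```

```bash
python3 - <<'E'
from h import *
t=cams.read_camera("top");s=cams.read_camera("scene")
cv2.imwrite("pics/t1.png",t);cv2.imwrite("pics/s1.png",s)
for n,im in(("top",t),("scene",s)): print(n,blobs(im,(20,150,100),(32,255,255)))
a=cv2.resize(t[90:215,165:290],(400,400),interpolation=2);b=cv2.resize(s[200:300,150:250],(400,400),interpolation=2)
cv2.imwrite("pics/e.png",np.hstack([a,b]))
print(telemetry.get_obs()["tool_pos"],telemetry.get_obs()["force"])
E
```

```text
top []
scene [([167.1, 236.0], [165, 233, 6, 7, 28]), ([239.2, 271.6], [230, 266, 19, 11, 120]), ([430.2, 288.9], [425, 282, 11, 16, 131])]
[ 0.62277023 -0.05950126  0.24355848] [ 1.73054369 -2.89687306 -1.55278324]
```

View pics/e.png

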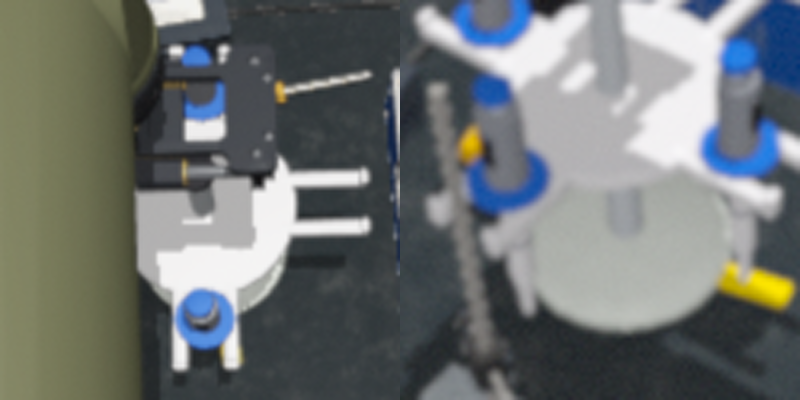

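Emit:
{"method": "arm_command", "body": {
  "series": "4.8 0.3 0 0 255;4.7 0.8 0 0 255;4.5 1.4 0 0 255;4.4 2.0 0 0 255;4.1 2.4 0 0 255;3.7 2.9 0 0 255"
}}

```text
time_s: 5.78
tool_pos: [0.6461, -0.0684, 0.2435]
tool_rot: [-179.9, 0.2, 0.0]
force: [-7.0, -0.5, 2.8]
grip_width: 0.0155
grasp_force: 15.0
```

```bash
python3 - <<'E'
from h import *
t=cams.read_camera("top");s=cams.read_camera("scene")
cv2.imwrite("pics/t2.png",t);cv2.imwrite("pics/s2.png",s)
for n,im in(("top",t),("scene",s)): print(n,blobs(im,(20,130,80),(34,255,255)))
a=cv2.resize(t[90:215,165:290],(400,400),interpolation=2);b=cv2.resize(s[200:300,150:250],(400,400),interpolation=2)
cv2.imwrite("pics/f.png",np.hstack([a,b]))
print(telemetry.get_obs()["tool_pos"],telemetry.get_obs()["force"])
E
```

```text
top [([236.2, 196.2], [232, 189, 9, 16, 103]), ([415.8, 311.3], [406, 306, 20, 11, 154])]
scene [([182.1, 153.5], [170, 141, 27, 24, 85]), ([238.8, 270.9], [230, 265, 19, 12, 148]), ([430.0, 288.8], [424, 282, 12, 16, 147])]
[ 0.64742588 -0.06951757  0.24352971] [-2.13586512 -2.31420186  1.17689104]
```

View pics/f.png

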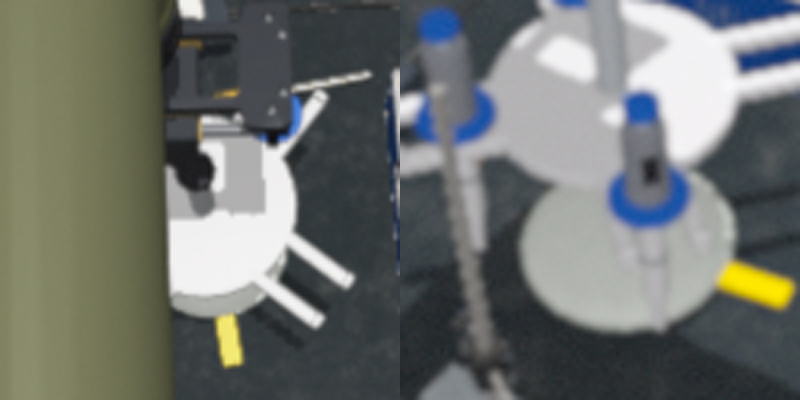

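```bash
python3 - <<'E'
from h import *
ax=np.array([.621,-.0995])
print(tri((238.8,270.9),(236.2,196.2)))
t=cv2.imread("pics/t2.png");m=cv2.inRange(cv2.cvtColor(t,cv2.COLOR_BGR2HSV),(20,130,80),(34,255,255));m[:,300:]=0
ys,xs=np.nonzero(m)
for z in(.005,.012):
    P=np.array([onz("top",p,z)[:2] for p in zip(xs,ys)]);c=P.mean(0)
    v=np.linalg.svd(P-c,full_matrices=False)[2][0]; v*=-np.sign(v[0])
    print(z,c,np.degrees(np.arctan2(*v[::-1]))%360,"from axis",np.degrees(np.arctan2(*(c-ax)[::-1]))%360, P.min(0),P.max(0))
    q=onz("scene",(238.8,270.9),z)[:2]; print(q,np.degrees(np.arctan2(*(q-ax)[::-1]))%360)
E
```

```text
(array([ 0.53935666, -0.1115346 ,  0.00747845]), np.float64(0.0004382800028500143))
0.005 [ 0.55140775 -0.11176811] 179.07294680217672 from axis 189.99770368815157 [ 0.51872127 -0.12145127] [ 0.75583155 -0.10060969]
[ 0.54068923 -0.11312139] 189.62624497083058
0.012 [ 0.55028794 -0.11203949] 179.07294680217672 from axis 190.05582118551993 [ 0.51782464 -0.12165653] [ 0.75331595 -0.10095726]
[ 0.53752969 -0.10845993] 186.12682351524373
```

Emit:
{"method": "arm_command", "body": {
  "series": "3.4 3.3 0 0 255;3.0 3.8 0 0 255;2.6 4.0 0 0 255;2.0 4.3 0 0 255;1.5 4.6 0 0 255;0.9 4.6 0 0 255;0 0 0 0 255;0 0 0 0 255"
}}

```text
time_s: 6.55
tool_pos: [0.6604, -0.0926, 0.2435]
tool_rot: [-179.9, 0.0, 0.0]
force: [-3.9, 0.6, 1.5]
grip_width: 0.0155
grasp_force: 15.0
```

```bash
python3 - <<'E'
from h import *
ax=np.array([.621,-.0995]);ang=lambda v:np.degrees(np.arctan2(v[1],v[0]))%360
t=cv2.imread("pics/t2.png");m=cv2.inRange(cv2.cvtColor(t,cv2.COLOR_BGR2HSV),(20,130,80),(34,255,255));m[:,260:]=0;m[:180]=0
ys,xs=np.nonzero(m);P=np.array([onz("top",p,.0075)[:2] for p in zip(xs,ys)]);c=P.mean(0)
v=np.linalg.svd(P-c,full_matrices=False)[2][0]; v*=-np.sign(v[0]);print("pointer",c,ang(v),ang(c-ax))
o=telemetry.get_obs();print(o["tool_pos"],o["force"],"knob ang",ang(o["tool_pos"][:2]-ax))
t=cams.read_camera("top");s=cams.read_camera("scene");cv2.imwrite("pics/t3.png",t);cv2.imwrite("pics/s3.png",s)
a=cv2.resize(t[90:215,165:290],(400,400),interpolation=2);b=cv2.resize(s[150:300,130:280],(400,400),interpolation=2)
cv2.imwrite("pics/g.png",np.hstack([a,b]))
E
```

```text
pointer [ 0.53923888 -0.11157991] 189.48553741034644 188.4044450302046
[ 0.66035936 -0.09261959  0.24351675] [-3.87305788  0.58972774  1.54155689] knob ang 9.91568884252063
```

View pics/g.png

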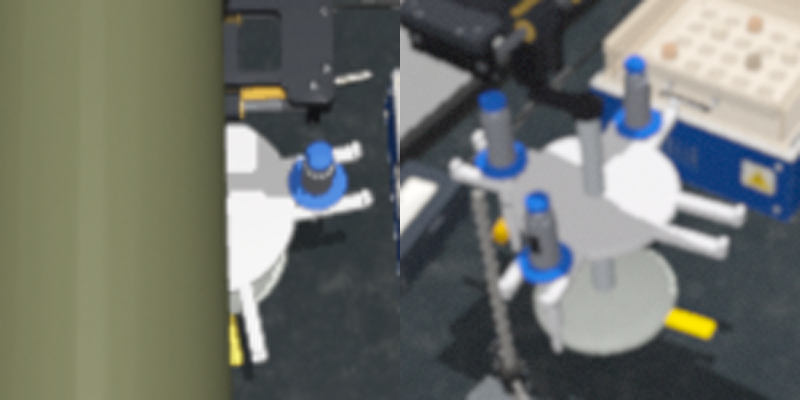

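```bash
python3 - <<'E'
from h import *
ax=np.array([.621,-.0995]);ang=lambda v:np.degrees(np.arctan2(v[1],v[0]))%360
s=onz("scene",((731-400)/2.667+129.6,231/2.667+149.6),.139)[:2];print(s,ang(s-ax),np.linalg.norm(s-ax))
p=[onz("top",(165+u/3.2-.4,90+v/3.2-.4),.139)[:2] for u,v in((353,150),(367,199))];m=(p[0]+p[1])/2
print(p,m,ang(m-ax),ang(p[0]-p[1]))
E
```

```text
[ 0.50351127 -0.1176301 ] 188.77231947291875 0.1188793625496692
[array([ 0.66024364, -0.21046914]), array([ 0.62276323, -0.21956376])] [ 0.64150343 -0.21501645] 280.0648143249786 13.639222130423118
```

Emit:
{"method": "arm_command", "body": {
  "series": "0 0.5 0 0 255;0 0 0 0 255;0 0 0 0 120;0 0 0 0 120;0 0 0 0 120;0 0 0 0 120;0 0 0 0 120;0 0 -20 0 60;0 0 -20 0 0;0 0 -20 0 0;0 0 -20 0 0;0 0 -5 0 0"
}}

```text
time_s: 7.65
tool_pos: [0.6618, -0.0946, 0.3325]
tool_rot: [179.9, -0.3, -0.0]
force: [-0.6, 0.4, 0.7]
grip_width: 0.0716
grasp_force: 0.0
```

```bash
python3 - <<'E'
from h import *
o=telemetry.get_obs();p=np.array([.4625,-.404,.126])-o["tool_pos"];print(o["tool_pos"],o["tool_rot"],p,o["grip_width"])
E
```

```text
[ 0.66183726 -0.09460973  0.33245412] [ 1.79947478e+02 -3.42175162e-01 -3.12175736e-02] [-0.19933726 -0.30939027 -0.20645412] 0.07158817631940402
```

Emit:
{"method": "arm_command", "body": {
  "series": "-14.2 22.1 0 0 0;-14.2 22.1 0 0 0;-14.2 22.1 0 0 0;-14.2 22.1 0 0 0;-14.2 22.1 0 0 0;-14.2 22.1 0 0 0;-14.2 22.1 0 0 0;-14.2 22.1 0 0 0;-14.2 22.1 0 0 0;-14.2 22.1 0 0 0;-14.2 22.1 0 0 0;-14.2 22.1 0 0 0;-14.2 22.1 0 0 0;-14.2 22.1 0 0 0;0 0 20 0 0;0 0 20 0 0;0 0 20 0 0;0 0 20 0 0;0 0 0 0 0;0 0 0 0 0"
}}

```text
time_s: 9.32
tool_pos: [0.4608, -0.4035, 0.2472]
tool_rot: [-179.9, 0.1, -0.0]
force: [0.4, 1.1, -0.2]
grip_width: 0.0869
grasp_force: 0.0
```

```bash
python3 - <<'E'
from h import *
o=telemetry.get_obs();p=np.array([.4625,-.404,.126])-o["tool_pos"];print(o["tool_pos"],p,o["grip_width"])
t=cams.read_camera("top");s=cams.read_camera("scene");cv2.imwrite("pics/t4.png",t);cv2.imwrite("pics/s4.png",s)
a=cv2.resize(t[90:215,165:290],(400,400),interpolation=2);b=cv2.resize(s[100:250,265:415],(400,400),interpolation=2)
cv2.imwrite("pics/i.png",np.hstack([a,b]))
print(blobs(s,(5,150,120),(16,255,255)))
print([proj("scene",[.4625,-.404,z]) for z in(.183,.117)])
E
```

```text
[ 0.46083593 -0.40347351  0.2471578 ] [ 0.00166407 -0.00052649 -0.1211578 ] 0.08692874508118612
[([276.2, 114.9], [272, 112, 10, 7, 56]), ([331.3, 154.6], [328, 152, 8, 6, 37]), ([328.6, 177.0], [320, 172, 18, 10, 82])]
[array([331.27525913, 154.94424554]), array([328.2460006 , 176.27362926])]
```

View pics/i.png

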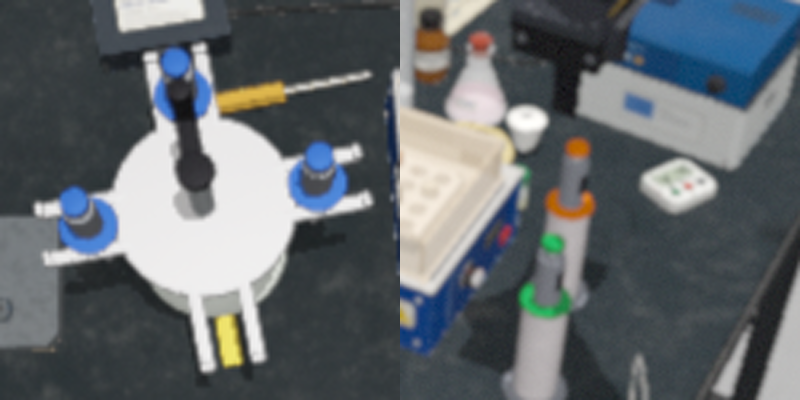

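Emit:
{"method": "arm_command", "body": {
  "series": "1.5 0 0 0 0;0 0 20 0 0;0 0 20 0 0;0 0 20 0 0;0 0 20 0 0;0 0 20 0 0;0 0 20 0 0;0 0 0 0 255;0 0 0 0 255;0 0 0 0 255;0 0 0 0 255;0 0 0 0 255;0 0 0 0 255;0 0 0 0 255;0 0 0 0 255;0 0 0 0 255;0 0 0 0 255;0 0 0 0 255;0 0 0 0 255;0 0 0 0 255",
  "squeeze": 25
}}

```text
time_s: 11.08
tool_pos: [0.4631, -0.4039, 0.1286]
tool_rot: [180.0, -0.0, -0.0]
force: [-0.4, -0.5, -0.3]
grip_width: 0.0231
grasp_force: 25.0
```

```bash
python3 - <<'E'
from h import *
ax=np.array([.621,-.0995]);ang=lambda v:np.degrees(np.arctan2(v[1],v[0]))%360
T=[onz("top",(165+u/3.2-.4,90+v/3.2-.4),.14)[:2] for u,v in((208,366),(258,357),(150,58),(201,48),(41,209),(47,259),(357,151),(366,199))]
m=[(T[i]+T[i+1])/2 for i in(0,2,4,6)];print(np.mean(m,0),[ang(p-np.mean(m,0)) for p in m])
print(telemetry.get_obs()["tool_pos"])
E
```

```text
[ 0.62113725 -0.09979329] [np.float64(189.5310861414931), np.float64(9.497913685521954), np.float64(99.64096913344956), np.float64(279.6066071535248)]
[ 0.46309432 -0.40393843  0.12858201]
```

Emit:
{"method": "arm_command", "body": {
  "series": "0 0 -10 0 255;0 0 -15 0 255;0 0 -20 0 255;0 0 -20 0 255;0 0 -20 0 255;0 0 -20 0 255;0 0 -20 0 255;0 0 -20 0 255;0 0 -20 0 255;0 0 -20 0 255;0 0 -18 0 255;0 0 0 0 255;0 0 0 0 255"
}}

```text
time_s: 12.17
tool_pos: [0.4635, -0.4039, 0.3327]
tool_rot: [179.9, -0.1, -0.0]
force: [0.4, -0.3, -0.7]
grip_width: 0.0234
grasp_force: 25.0
```

```bash
python3 - <<'E'
from h import *
o=telemetry.get_obs();print(o["tool_pos"],o["force"],o["grip_width"],o["grasp_force"])
a=np.radians(189.3);u=np.array([np.cos(a),np.sin(a)]);ax=np.array([.621,-.0997])
print("start",ax+.165*u,"seat",ax+.088*u,"delta",(ax+.165*u-o["tool_pos"][:2])*1e3)
E
```

```text
[ 0.46349698 -0.40394367  0.33267638] [ 0.35300915 -0.34605949 -0.68030783] 0.023412802022554892 24.99885027296841
start [ 0.45816881 -0.12636463] seat [ 0.5341567  -0.11392114] delta [ -5.32817438 277.57903504]
```

Emit:
{"method": "arm_command", "body": {
  "series": "-0.4 -10 0 0 255;-0.4 -15 0 0 255;-0.4 -20 0 0 255;-0.4 -21 0 0 255;-0.4 -21 0 0 255;-0.4 -21 0 0 255;-0.4 -21 0 0 255;-0.4 -21 0 0 255;-0.4 -21 0 0 255;-0.4 -21 0 0 255;-0.4 -21 0 0 255;-0.4 -21 0 0 255;-0.4 -20 0 0 255;0 -15 0 0 255;0 -8.6 0 0 255;0 0 0 0 255;0 0 0 0 255;0 0 0 0 255"
}}

```text
time_s: 13.67
tool_pos: [0.4577, -0.1276, 0.3312]
tool_rot: [180.0, 0.0, -0.1]
force: [0.5, -1.2, -1.0]
grip_width: 0.0234
grasp_force: 25.0
```

Emit:
{"method": "arm_command", "body": {
  "series": "0 0 20 0 255;0 0 20 0 255;0 0 20 0 255;0 0 20 0 255;0 0 20 0 255;0 0 20 0 255;0 0 20 0 255;0 0 15 0 255;0 0 10 0 255;0 0 0 0 255;0 0 0 0 255;0 0 0 0 255"
}}

```text
time_s: 14.67
tool_pos: [0.4587, -0.1268, 0.1675]
tool_rot: [180.0, -0.1, -0.1]
force: [-0.1, 0.3, -0.3]
grip_width: 0.0235
grasp_force: 25.0
```

```bash
python3 - <<'E'
from h import *
o=telemetry.get_obs();print(o["tool_pos"],o["tool_rot"],o["force"])
t=cams.read_camera("top");s=cams.read_camera("scene");cv2.imwrite("pics/s5.png",s)
a=cv2.resize(t[90:240,165:315],(400,400),interpolation=2);b=cv2.resize(s[150:300,150:300],(400,400),interpolation=2)
cv2.imwrite("pics/j.png",np.hstack([a,b]))
E
```

```text
[ 0.45870168 -0.12684771  0.16753164] [ 1.79970687e+02 -8.91186771e-02 -5.40275906e-02] [-0.07363345  0.28506571 -0.34012747]
```

View pics/j.png

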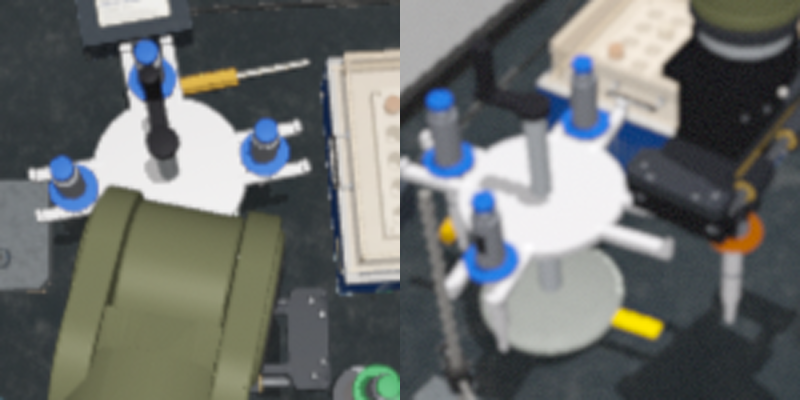

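```bash
python3 - <<'E'
from h import *
s=cv2.imread("pics/s5.png");print(blobs(s,(5,130,100),(16,255,255)))
print("tip",onz("scene",(274.1,269.6),.046),"exp flange",proj("scene",[.4587,-.1268,.152]))
for z in (.046,.15): print(proj("scene",[.4587,-.1268,z]))
E
```

```text
[([279.0, 238.6], [268, 230, 18, 15, 102])]
tip [ 0.45784822 -0.12964356  0.046     ] exp flange [274.69901123 237.49666239]
[273.12477888 270.30593161]
[274.66715891 238.16051069]
```

Emit:
{"method": "arm_command", "body": {
  "series": "7 -1.1 0 0 255;7 -1.1 0 0 255;7 -1.2 0 0 255;7 -1.1 0 0 255;7 -1.2 0 0 255;0 0 0 0 255"
}}

```text
time_s: 15.27
tool_pos: [0.4946, -0.1198, 0.1665]
tool_rot: [-180.0, -0.1, 0.1]
force: [-0.6, 0.5, -0.5]
grip_width: 0.0232
grasp_force: 25.0
```

Emit:
{"method": "arm_command", "body": {
  "series": "6.7 -1 0 0 255;6.7 -1 0 0 255;6.7 -1 0 0 255;6.7 -1.1 0 0 255;6.7 -1.1 0 0 255;6.7 -1.1 0 0 255;0 0 0 0 255;0 0 0 0 255"
}}

```text
time_s: 15.93
tool_pos: [0.5334, -0.114, 0.1664]
tool_rot: [-180.0, 0.0, 0.0]
force: [-0.4, -0.3, -0.9]
grip_width: 0.0235
grasp_force: 25.0
```

```bash
python3 - <<'E'
from h import *
o=telemetry.get_obs();print(o["tool_pos"],o["tool_rot"],o["force"])
s=cams.read_camera("scene");cv2.imwrite("pics/s6.png",s)
cv2.imwrite("pics/k.png",cv2.resize(s[180:290,170:320],(800,587),interpolation=2))
E
```

```text
[ 0.53338559 -0.11400011  0.16636493] [-1.79979177e+02  2.56224997e-02  1.96404496e-02] [-0.38310577 -0.2737409  -0.90636287]
```

View pics/k.png

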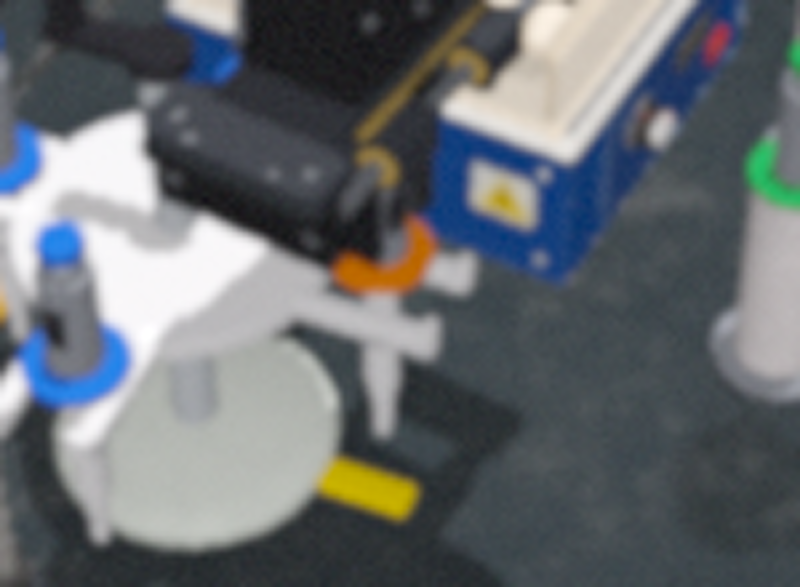

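Emit:
{"method": "arm_command", "body": {
  "series": "0 0 3 0 255;0 0 3 0 255;0 0 3 0 255;0 0 2 0 255;0 0 2 0 255;0 0 1 0 255;0 0 0 0 255;0 0 0 0 255"
}}

```text
time_s: 16.65
tool_pos: [0.5332, -0.1143, 0.1525]
tool_rot: [180.0, -0.0, -0.0]
force: [1.1, 0.1, -0.2]
grip_width: 0.0233
grasp_force: 25.0
```

Emit:
{"method": "arm_command", "body": {
  "series": "0 0 1 0 255;0 0 0 0 255;0 0 1 0 255;0 0 0 0 255;0 0 0 0 255"
}}

```text
time_s: 17.07
tool_pos: [0.5333, -0.1143, 0.1514]
tool_rot: [180.0, -0.0, -0.0]
force: [-2.7, -0.2, 5.2]
grip_width: 0.0236
grasp_force: 25.0
```

Emit:
{"method": "arm_command", "body": {
  "series": "0 0 0 0 200;0 0 0 0 160;0 0 0 0 120;0 0 0 0 100;0 0 0 0 100;0 0 0 0 100;0 0 0 0 100;0 0 0 0 100;0 0 0 0 100"
}}

```text
time_s: 17.82
tool_pos: [0.5331, -0.1143, 0.1505]
tool_rot: [180.0, 0.0, -0.0]
force: [-0.6, -0.5, 0.3]
grip_width: 0.0525
grasp_force: 0.0
```

Emit:
{"method": "arm_command", "body": {
  "series": "0 0 -10 0 100;0 0 -20 0 100;0 0 -20 0 100;0 0 -20 0 100;0 0 -20 0 100;0 0 -20 0 100;0 0 -20 0 100;0 20 -10 0 100;0 30 0 0 100;0 30 0 0 100;0 30 0 0 100;0 30 0 0 100;0 30 0 0 100;0 20 0 0 100;0 0 0 0 100;0 0 0 0 100"
}}

```text
time_s: 19.15
tool_pos: [0.5327, -0.3055, 0.2907]
tool_rot: [-180.0, 0.0, -0.2]
force: [-0.2, 1.2, -0.3]
grip_width: 0.0527
grasp_force: 0.0
```

```bash
python3 - <<'E'
from h import *
o=telemetry.get_obs();print(o["tool_pos"],o["force"],o["grip_width"],o["time_s"])
t=cams.read_camera("top");s=cams.read_camera("scene")
a=cv2.resize(t[90:240,165:315],(400,400),interpolation=2);b=cv2.resize(s[150:300,150:300],(400,400),interpolation=2)
cv2.imwrite("pics/l.png",np.hstack([a,b]))
E
```

```text
[ 0.53269574 -0.30549658  0.29073597] [-0.18015992  1.2450492  -0.28115619] 0.052662299349941884 19.15
```

View pics/l.png

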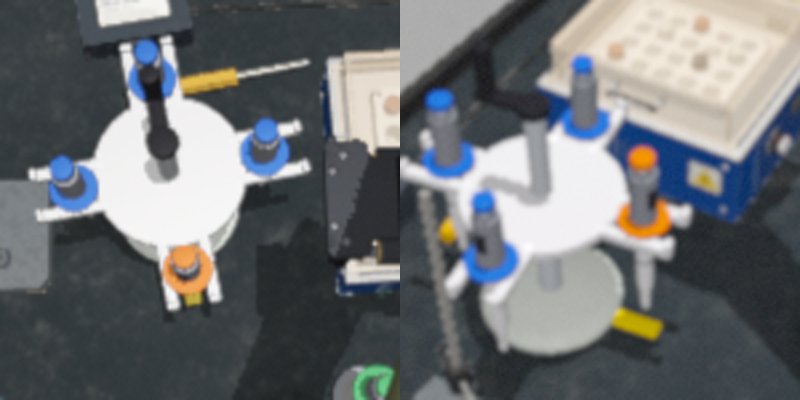

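The picture shows the orange pipette hanging upright in the fork over the pointer (top crop about 188,270; scene crop about 643,190). The gripper is clear of everything.

```bash
python3 -c "
from cell import env
print(env.sign_off())"
```

```text
the job is handed in; nothing more can be done
None
```

I turned the carousel until the empty fork stood over the yellow pointer, to within about a degree by the camera measurements. The orange pipette now hangs upright by its flange in that fork, and I handed the job in at about 19 s; the hand-in gave no verdict.

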